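# Roll a pipe until its tapping outlet stands up, then chock it

## Robot

A 6-joint arm with a two-finger parallel gripper is mounted at the origin on a cart in front of the work surface, level with it; the furniture and walls round the work are solid. World frame = base frame: x ahead of the robot, y to its left, z up, the work surface at z = 0. Lengths are in mm, angles in rad, forces in N, time in s.
With the tool pointing down it reaches from about 325 to 875 mm from the base axis. Payload 4.4 kg.
Tool frame: the origin (TCP) lies on the centre line of the jaws, within the pads' length; the fingertips stand ahead of it and the grasp point (between the pads) lies 6 mm ahead of it (ctrl.tcp_to_tips is the z of the fingertips in the tool frame, in mm); z points along the fingers, y is the direction in which the jaws open and shut (so a half turn about z gives the same grasp; the last joint's range is limited). The gripper opens to 85 mm and grips with 20 to 120 N. Pads are 22 mm wide; open, the fingers measure 114 mm over their backs; the gripper's body (76 mm by 85 mm) begins 54 mm behind the grasp point. The pads swing forward as they close: fully open they stand 13 mm farther back than shut.
Start: joints at [1.157, 0.207, 1.542, -0, 1.393, -0.15], TCP at [149.386, 555.258, 256.282] pointing down, gripper open.
Joint ranges: [-2.73, 2.73], [-0.86, 2.22], [0.23, 2.46], [-1.11, 4.25], [0.08, 2.63], [-2.82, 2.82]. Speed limits (rad/s): [2.79, 2.79, 3.14, 3.14, 3.14, 3.14].

## Interface

Orientations are given as a 3x3 rotation matrix whose columns are the frame's x, y, z axes.
In Python, from plant import ctrl, sensors, optics gives the robot as it stands. Calls block until the motion is done:
- ctrl.move_ptp(position, orientation): joint-space move of the TCP to a pose.
- ctrl.move_l(position, rot=None, vel=150, threshold=None): straight line of the TCP; rot=None keeps the orientation; vel is the mean speed in mm/s. With threshold (N) it stops when the force on the tool has changed by that much, and returns True; else False.
- ctrl.set_joints(angles): joint-space move.
- ctrl.gripper_to(opening, force=None): finger opening in mm; force is the grip in N (None keeps the last); returns when the fingers have stopped.
- ctrl.hold(seconds).
- ctrl.solve_ik(position, orientation): joint angles nearest the present ones, or None.
- sensors.read_state(): the state.
- optics.grab_frame(name): name is "scene" or "top" or "wrist"; returns (picture, depth): 400x640x3 uint8, red, green, blue; 400x640 float32, mm along the optical axis (not along the pixel's ray), 0 where there is no reading.
- optics.camera_params(name): a dict with "mtx" (3x3 intrinsics, pixels), "k1" (the pictures are not rectified: a ray, as slopes to the right and down, at radius r is drawn at 1 + k1 r^2 times it, then the intrinsics apply), "R" (3x3) and "t" (3): a world point X has camera coordinates R X + t; the wrist camera has in their place "T_tool_cam" (4x4, takes a point from camera to tool coordinates, whose origin is the TCP and whose axes are the flange's). Camera axes: x right, y down, z forward; pixel columns grow to the right and rows downward; lengths in mm; the calibration is good to about 2 mm. A picture is of the moment at which its call begins: read the wrist's pose just before it. camera_params takes no time and is no camera call.
A pose or a line that the arm cannot do raises ctrl.MotionError and nothing moves.
- ctrl.finish_job(): hands the job in, once; it reports no verdict.
The state is a dict: "t": time; "q": joint angles; "qvel": joint speeds; "tau": joint torques, N m; "eef_pos": TCP position; "eef_rot": TCP orientation; "force": force on the tool from outside, world axes, zero at the start; "wrist_torque": the same for the moment, N m; "grip_width": finger opening in mm.
Only numpy, scipy, OpenCV 4.12 (cv2) and the standard library are available. Lean on these libraries where they do the work, as an engineer would, in place of code of your own. Each camera call takes 0.05 s, during which the arm holds its last target.

## Task

The pipe has to be drilled through the outlet of its clamp: with your fingertips, push the pipe so that it rolls along the rails until the outlet points straight up and the pipe lies still, square across both rails. Then gently push the two sliding stops up against it, one from each side, so that it cannot roll away, and leave it so with the outlet still straight up. Grip nothing and lift nothing, do not press hard, do not touch the clamp or its outlet (its bolts are only finger-tight), and leave the things lying round about where they are.

Things in the scene. Friction and masses are not known exactly. Their poses are not given: they have to be found in the camera images.
- rails: grey steel frame fixed to the bench: two square tubes 40x40 mm, 700 mm long, along the frame's y (roughly left-right). Origin: on the bench under the frame's middle, z up. Tube centre lines at x = -95 mm (near rail, nearer the robot) and +95 mm (far rail); flat tops 45 mm above the bench. Bolts stand up 15 mm on the tubes 338 mm from the middle. Cross-bars 5 mm thick lie under the ends
- pipe: loose steel pipe, diameter 76 mm, 270 mm long, about 0.85 kg, lying across both rails; rolls left or right, 1 rad per 38 mm, slight resistance. Origin: middle of its axis, 83 mm above the bench; x along the axis to the far end. Its top is 121 mm high. Bare from 75 mm near of the middle to 25 mm far of it. A fingertip pressed with 10 N on its top sticks; the top moves twice as far as the pipe
- pipe_near (a point): point on the pipe's axis 95 mm towards the near end from the middle, that is above the near rail, level with the stops' faces
- pipe_bare (a point): point on the pipe's axis 45 mm towards the near end from the middle, in the middle of the bare stretch between near rail and clamp
- pipe_far (a point): point on the pipe's axis 95 mm towards the far end from the middle, above the far rail
- clamp: dark two-part clamp round the pipe, 36 mm wide, band 84 mm across, two bolted ears reaching 60 mm from the axis; centred 45 mm from the pipe's middle towards the far end, between the rails. Origin: on the pipe's axis; x along the pipe, z along the outlet. It keeps its place on the pipe and turns with it
- outlet (a point): centre of the mouth of the clamp's round outlet (40 mm wide; mouth 67 mm from the pipe's axis, so 29 mm above the bare pipe); its z axis points out of the mouth and shall point straight up. At the start it leans 1.2 rad or more from upright, to either side or downwards; it clears the bench when it swings through below
- stop_left: steel stop straddling the near rail left (+y) of the pipe: 46 mm along x, 38 mm thick along the rail, top 90 mm above the bench. Slides along the rail against about 5 N of drag and stays where left; cannot come off. Origin: on its rubber face, which looks to -y at the pipe, at the pipe axis' height; flat back plate 38 mm further to +y. Axes as the rails'. Touching: origin 38 mm from the pipe's axis
- stop_right: the mirror image on the right (-y) of the pipe: rubber face looks to +y, its flat back plate is 38 mm further in -y
- tape_measure: bystander: yellow pocket tape, 68x72x34 mm, between the robot and the rails; origin under its middle
- ptfe_tape: bystander: small blue and white roll of thread tape, 58 mm wide, 14 mm high, lying flat between the robot and the rails; origin under its middle
- nipple: bystander: grey threaded pipe nipple, 27 mm thick, 70 mm long, lying left of the rails; origin under its middle
- mug: bystander: grey-blue mug, 88 mm high, standing left of the rails; origin under its middle

How it is judged (in metres and radians):
On the way, in this order (a step that is already met when the one before it is completed fails the run):
1. the pipe has been rolled until its outlet points straight up, and lies still (angle between outlet's own z axis and vertical below 0.14 rad and linear speed of pipe below 0.02 m/s), for 0.2 s.
2. both stops are up against the pipe (y of pipe_near in the frame of stop_left above -0.043 m and y of pipe_near in the frame of stop_right below 0.043 m), for 0.2 s.
At the end, for the whole second after the job is handed in: The outlet points up within 0.14 rad (8 degrees), each stop's face is within 5 mm of touching the pipe above the near rail, the pipe lies on both rails (axis 78 to 89 mm above the bench), square across them within 0.1 rad, at rest (all of step 2 and angle between outlet's own z axis and vertical below 0.14 rad and angle between the x axis of pipe and the x axis of rails, either way round below 0.1 rad and height (world z) of pipe between 0.078 and 0.089 m and linear speed of pipe below 0.01 m/s).
It fails at once if the pipe is lifted from the rails or falls off them (its axis above either rail more than 15 mm too high or 13 mm too low) (height (world z) of any of pipe_near, pipe_far above 0.098 m or height (world z) of any of pipe_near, pipe_far below 0.07 m).
It fails at once if the pipe or a stop is taken between the fingers (the grasp point comes within 40 mm of the pipe's axis or lies inside a stop) (distance between the grasp point and pipe below 0.04 m or distance between the grasp point and pipe_near below 0.04 m or distance between the grasp point and pipe_bare below 0.04 m or distance between the grasp point and pipe_far below 0.04 m or (y of the grasp point in the frame of stop_left between 0.002 and 0.036 m and x of the grasp point in the frame of stop_left between -0.025 and 0.025 m and z of the grasp point in the frame of stop_left below 0.002 m) or (y of the grasp point in the frame of stop_right between -0.036 and -0.002 m and x of the grasp point in the frame of stop_right between -0.025 and 0.025 m and z of the grasp point in the frame of stop_right below 0.002 m)).
It fails at once if the clamp or its outlet is touched by the robot (contact force between any of the fingers, the arm and clamp above 1 N).
It fails at once if the pipe is pressed with more than 50 N (contact force between the fingers and pipe above 50 N).
It fails at once if a bystander is moved by more than 20 mm (distance of any of tape_measure, ptfe_tape, nipple, mug from where it was at the start of the episode above 0.02 m).
It also fails if it takes over 72 s, if anything falls off the work surface, if the arm or the gripper's body presses on something with over 40 N, if the wrist force passes 120 N, or if a joint passes its speed limit or range.

## Working session

There is one attempt and no reset: what is moved stays moved. The work goes in short steps, each a Python script; the robot and the scene stay as the last script left them, time stands still between calls to the robot, and variables do not carry over. Pictures are saved under pics/ and viewed, and the job is handed in when it is done.

```bash
ls; mkdir -p pics; python3 - <<'E'
from plant import ctrl,sensors,optics
import cv2
for n in ("scene","top","wrist"):
    p,d=optics.grab_frame(n); cv2.imwrite(f"pics/{n}0.png",p[:,:,::-1])
    print(n,optics.camera_params(n))
print(sensors.read_state(),ctrl.tcp_to_tips)
E
```

```text
pics
scene {'mtx': array([[420.8180224 ,   0.        , 321.83695624],
       [  0.        , 420.8180224 , 201.99250548],
       [  0.        ,   0.        ,   1.        ]]), 'k1': -0.09407184994211934, 'R': array([[ 0.7260178 , -0.68741691,  0.01887206],
       [-0.32436455, -0.36651936, -0.87203853],
       [ 0.606371  ,  0.62699406, -0.48907326]]), 't': array([-280.72638807,  311.30727653,  871.47367338])}
top {'mtx': array([[503.20446517,   0.        , 311.43903705],
       [  0.        , 503.20446517, 201.55875907],
       [  0.        ,   0.        ,   1.        ]]), 'k1': 0.029990378672951602, 'R': array([[ 0.01742242, -0.99969457,  0.01752811],
       [-0.98725821, -0.01997366, -0.15786789],
       [ 0.15816978, -0.01455433, -0.98730466]]), 't': array([  97.21957208,  502.0125899 , 1521.77205371])}
wrist {'mtx': array([[302.57836906,   0.        , 318.43558974],
       [  0.        , 302.57836906, 198.11394415],
       [  0.        ,   0.        ,   1.        ]]), 'k1': 0.018009612715270955, 'T_tool_cam': array([[-4.10408183e-04, -9.62273782e-01, -2.72082709e-01,
         6.87
[... 342 characters left out ...]
0, -3.26378708e-05,
        1.39348436e+00, -1.50503756e-01]), 'qvel': array([-0.00106325, -0.00365159, -0.00524784, -0.00041499, -0.0003043 ,
        0.00025362]), 'tau': array([-2.36651194e-04, -3.83513224e+01, -2.92036450e+01, -3.40359293e-04,
        6.80501005e-03, -1.61195703e-05]), 'eef_pos': array([149.16600841, 554.74883812, 255.37232243]), 'eef_rot': array([[-9.65672814e-01,  2.59760555e-01, -6.85650547e-04],
       [ 2.59761354e-01,  9.65671444e-01, -1.64347030e-03],
       [ 2.35204395e-04, -1.76516011e-03, -9.99998414e-01]]), 'force': array([0.342495  , 0.53449748, 0.12456335]), 'wrist_torque': array([ 0.00102444, -0.00499697, -0.01460789]), 'grip_width': 85.14313554759597} 25.0
```

View pics/scene0.png

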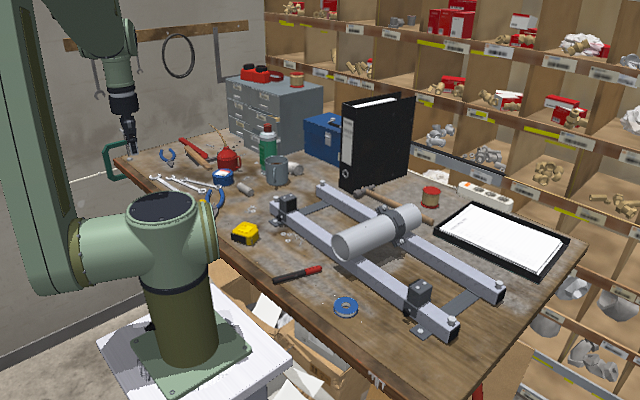

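View pics/top0.png

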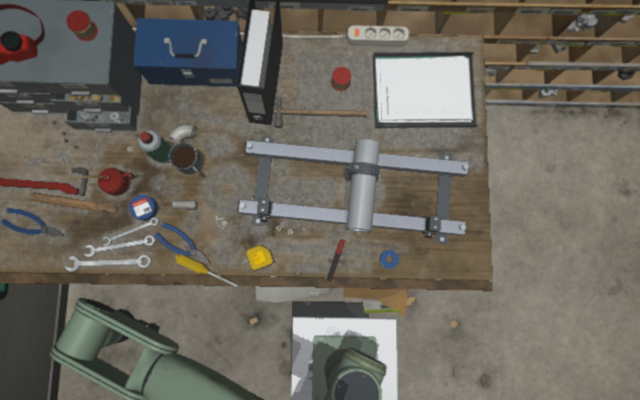

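The top view shows the rails at about (245..468, 145..232), the pipe from (367,145) to (360,228), the left stop near (262,210) and the right stop near (437,226). The outlet isn't visible yet, so I'll enlarge.

```bash
cat > h.py <<'E'
import numpy as np, cv2
from plant import ctrl,sensors,optics
def cam(n):
    P=optics.camera_params(n)
    if n=="wrist":
        s=sensors.read_state(); T=P["T_tool_cam"]; Re=s["eef_rot"]
        Rwc=Re@T[:3,:3]; c=s["eef_pos"]+Re@T[:3,3]
        return P,Rwc,c
    return P,P["R"].T,-P["R"].T@P["t"]
def ray(n,u,v,C=None):
    P,R,c=C or cam(n); m=P["mtx"]
    d=cv2.undistortPoints(np.array([[[u,v]]],float),m,np.array([P["k1"],0,0,0,0.]))[0,0]
    return c,R@np.array([d[0],d[1],1.])
def at_z(n,u,v,z,C=None):
    c,d=ray(n,u,v,C); return c+d*(z-c[2])/d[2]
def cloud(n,depth,C=None):
    P,R,c=C or cam(n); m=P["mtx"]
    uu,vv=np.meshgrid(np.arange(640),np.arange(400))
    d=cv2.undistortPoints(np.stack([uu,vv],-1).reshape(-1,1,2).astype(float),m,np.array([P["k1"],0,0,0,0.]))[:,0]
    d=np.c_[d,np.ones(len(d))]*depth.reshape(-1,1)
    return (d@R.T+c).reshape(400,640,3)
def proj(n,X,C=None):
    P,R,c=C or cam(n); x=(np.atleast_2d(X)-c)@R
    return cv2.projectPoints(x,np.zeros(3),np.zeros(3),P["mtx"],np.array([P["k1"],0,0,0,0.]))[0][:,0]
def crop(p,x0,y0,x1,y1,f,name):
    cv2.imwrite(f"pics/{name}.png",cv2.resize(p[y0:y1,x0:x1,::-1],None,fx=f,fy=f,interpolation=cv2.INTER_CUBIC))
E
python3 - <<'E'
from h import *
p,d=optics.grab_frame("top"); crop(p,230,125,490,275,3,"topc"); np.save("topd.npy",d)
p2,d2=optics.grab_frame("scene"); crop(p2,260,170,520,350,3,"scenec"); np.save("scened.npy",d2)
E
```

```text
(no output)
```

View pics/topc.png

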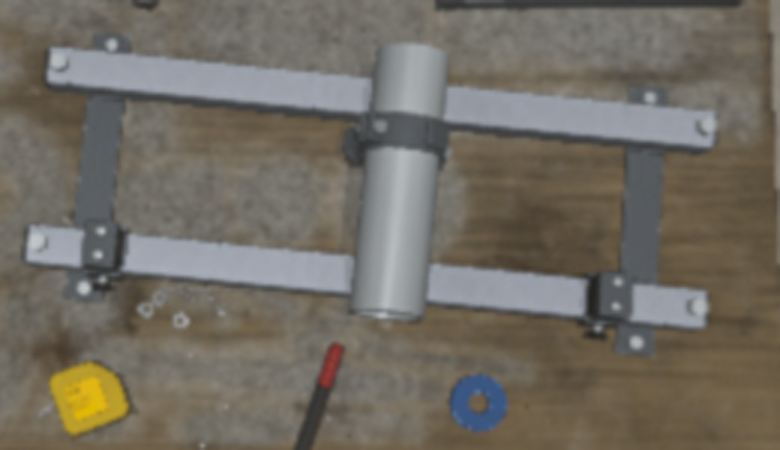

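View pics/scenec.png

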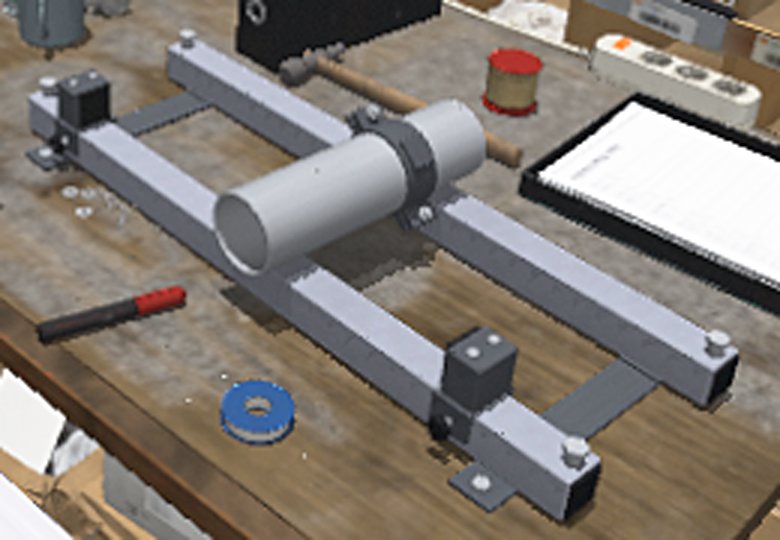

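The enlarged views show two clamp ears with bolts: the left one (+y) is high, at top-crop (350,140), and the right one is low. No outlet can be seen above, so it points down and to the left. Next I'll get the numbers for the frame, pipe and stops.

```bash
python3 - <<'E'
from h import *
f=lambda x,y:(230+x/3-.33,125+y/3-.33)
B=[at_z("top",*f(*p),60)[:2] for p in [(59,61),(705,127),(38,241),(698,306)]]
for b in B: print(b)
print("sides",[np.linalg.norm(B[i]-B[j]) for i,j in[(0,1),(2,3),(0,2),(1,3)]])
c=np.mean(B,0); dy=(B[0]-B[1]+B[2]-B[3]); a=np.arctan2(-dy[0],dy[1]); print("center",c,"yaw",a)
X=np.array([np.cos(a),np.sin(a)]);Y=np.array([-np.sin(a),np.cos(a)])
for n in("top","scene"):
    W=cloud(n,np.load({"top":"topd.npy","scene":"scened.npy"}[n]))
    F=np.stack([(W[...,:2]-c)@X,(W[...,:2]-c)@Y,W[...,2]],-1)
    m=(abs(F[...,0])<160)&(abs(F[...,1])<360)
    P=F[m]
    tops=P[(abs(abs(P[:,0])-95)<10)&(P[:,2]>30)&(P[:,2]<60)]; print(n,"rail top z",np.median(tops[:,2]))
    fr=P[(P[:,2]>30)&(P[:,2]<60)&(abs(P[:,1])>150)];print("near/far x ctr",[ (np.percentile(q[:,0],2),np.percentile(q[:,0],98)) for q in (fr[fr[:,0]<0],fr[fr[:,0]>0])])
    # pipe fit: cylinder horizontal, r=38 bare parts
    Q=P[(P[:,2]>85)&(((P[:,0]>-130)&(P[:,0]<15)))&(abs(P[:,1])<150)]
    Q=np.r_[Q,P[(P[:,2]>90)&(P[:,0]>75)&(P[:,0]<125)&(abs(P[:,1])<150)]]
    from scipy.optimize import least_squares
    r=least_squares(lambda s:np.hypot((Q[:,1]-s[0]-s[1]*Q[:,0])*np.cos(s[1]),Q[:,2]-s[2])-38,[np.median(Q[:,1]),0,83],loss='soft_l1')
    print("pipe y0,slope,z",r.x,len(Q),np.std(r.fun))
    E=P[(P[:,2]>60)&(abs(P[:,1]-r.x[0])<45)]; print("pipe x extent",np.percentile(E[:,0],[.5,99.5]))
    S=P[(P[:,0]<-75)&(P[:,0]>-115)&(P[:,2]>84)&(P[:,2]<100)&(abs(P[:,1]-r.x[0])>60)]
    for s in (1,-1):
        q=S[s*(S[:,1]-r.x[0])>0]; print("stop",s,np.percentile(q[:,1],[3,97]),np.percentile(q[:,0],[3,97]),np.median(q[:,2]))
    # clamp
    K=P[(P[:,0]>10)&(P[:,0]<75)&(P[:,2]>20)&(abs(P[:,1]-r.x[0])<75)]
    v=np.c_[K[:,0],K[:,1]-(r.x[0]+r.x[1]*K[:,0]),K[:,2]-83]; rad=np.hypot(v[:,1],v[:,2]); m=(rad>45)&(rad<75)
    ang=np.arctan2(-v[m,1],v[m,2])
    o=np.argsort(ang)
    for i in o[::max(1,len(o)//40)]: print(np.round([ang[i],rad[m][i],v[m][i,0]],2),end=' ')
    print()
E
```

```text
[670.69129229 302.93276892]
[ 614.85853807 -366.34212861]
[481.84651404 317.31757583]
[ 428.6501527  -353.55223652]
sides [np.float64(671.5997207507341), np.float64(672.9755998418298), np.float64(189.39185025126736), np.float64(186.64711120867545)]
center [549.01162428 -24.9110051 ] yaw -0.0811774407356911
top rail top z 45.11846366483917
near/far x ctr [(np.float64(-127.12185222105097), np.float64(-74.77855555058)), (np.float64(74.83629803482954), np.float64(114.44908380293066))]
pipe y0,slope,z [-2.29381062e+01 -1.76056078e-02  8.30879554e+01] 1601 2.6836116254947746
pipe x extent [-135.22681336  132.33127143]
stop 1 [250.68861523 286.59117845] [-113.38963123  -75.90317447] 89.76526194151097
stop -1 [-261.15921765 -225.89579768] [-113.5828031   -76.45550707] 90.69500213938522
[-2.44 53.91 26.75] [-2.26 57.73 24.85] [-2.22 49.33 27.18] [-2.19 56.35 33.48] [-2.15 70.67 46.21] [-2.12 66.63 48.9 ] [-2.1  57.76 38.69] [-2.07 60.69 41.51] [-2.02 56.33 43.88] [-1.95 61.05 39.69] [-0.99 59.72 46.57] [-0.93 61.74 36.39] [-0.9  46.03 30.45] [-0.88 60.54 36.3 ] [-0.83 57.11 49.01] [-0.8  55.8
[... 1094 characters left out ...]
 [-0.64 60.35 37.44] [-0.62 55.8  41.65] [-0.61 49.5  61.35] [-0.59 52.33 42.55] [-0.57 49.25 51.94] [-0.56 47.45 38.72] [-0.54 46.5  41.49] [-0.5  55.06 50.65] [ 0.1  45.51 46.2 ] [ 0.44 49.19 44.24] [ 0.48 49.13 58.09] [ 0.52 48.39 37.59] [ 0.56 48.01 43.78] [ 0.61 49.81 56.1 ] [ 0.64 45.57 31.16] [ 0.67 46.07 60.69] [ 0.72 48.72 37.45] [ 0.76 49.59 42.89] [ 0.81 47.88 50.77] [ 0.85 45.29 32.63] [ 0.88 48.91 43.7 ] [ 0.93 49.11 58.07] [ 0.97 47.57 39.06] [ 1.   52.32 33.63] [ 1.91 54.81 40.56] [ 2.   51.58 50.33] [ 2.04 47.22 51.42] [ 2.1  49.02 43.75] [ 2.11 46.45 30.78] [ 2.14 59.58 48.61] [ 2.15 59.47 57.18] [ 2.18 54.4  38.37] [ 2.2  59.05 43.85] [ 2.32 46.59 34.24] [ 2.38 47.88 31.56]
```

Rail length, spacing and heights, pipe height and stop tops all agree with the given sizes. The ears sit at about -0.75 and 2.15 rad from up (positive towards the right), so the outlet is near -2.4 and the pipe should roll right by about 91 mm. I'll close the gripper, go to the left of the pipe and check with the wrist camera.

```bash
cat >> h.py <<'E'
YAW=-0.0812; C0=np.array([549.,-24.9])
ca,sa=np.cos(YAW),np.sin(YAW)
RT=np.array([[-ca,-sa,0],[-sa,ca,0],[0,0,-1.]])
def w(x,y,z): return np.array([C0[0]+ca*x-sa*y,C0[1]+sa*x+ca*y,z])
def fr(X): 
    X=np.asarray(X); d=X[...,:2]-C0
    return np.stack([d@[ca,sa],d@[-sa,ca],X[...,2]],-1)
def st():
    s=sensors.read_state(); print("t %.2f"%s["t"],"F",np.round(fr(s["eef_pos"]),1),"f",np.round(s["force"],1),"g %.1f"%s["grip_width"])
    return s
def snap(name,box=None,f=2,n="wrist"):
    C=cam(n); p,d=optics.grab_frame(n)
    np.savez(f"{name}.npz",p=p,d=d,R=C[1],c=C[2]); b=box or (0,0,640,400)
    crop(p,*b,f if box else 1,name); return C,p,d
E
python3 - <<'E'
from h import *
print(at_z("top",185,157,80),at_z("top",155,148,120))
R0=sensors.read_state()["eef_rot"]
ctrl.gripper_to(0,20)
ctrl.move_ptp(w(-45,75,240),RT); st()
snap("w1"); st()
E
```

```text
[623.00893068 494.29032822  80.        ] [638.44292277 574.19029442 120.        ]
t 3.23 F [-45.1  75.7 240. ] f [-0.3  0.3  0.7] g -0.1
t 3.27 F [-45.1  75.8 240.1] f [-0.2 -0.3  0.1] g -0.2
```

View pics/w1.png

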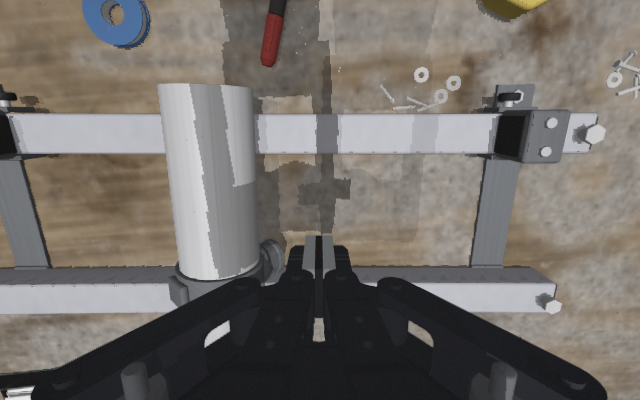

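The wrist picture shows the outlet rim at (272,260), on the pipe's left and below, as expected. Next I'll get its angle from the point cloud.

```bash
cat >> h.py <<'E'
from scipy.optimize import least_squares
def load(name,n="wrist"):
    z=np.load(name+".npz"); C=(optics.camera_params(n),z["R"],z["c"]); return z["p"],z["d"],C
def pipefit(F,y0):
    P=F.reshape(-1,3)
    Q=P[(P[:,2]>83)&(P[:,2]<128)&(P[:,0]>-130)&(P[:,0]<18)&(abs(P[:,1]-y0)<45)]
    # yaw excluded? fit y0, slope, z
    r=least_squares(lambda s:np.hypot((Q[:,1]-s[0]-s[1]*Q[:,0])*np.cos(s[1]),Q[:,2]-s[2])-38,[y0,0,83],loss='soft_l1',f_scale=1.5)
    return r.x,len(Q)
def clampts(F,fit):
    P=F.reshape(-1,3); v=np.c_[P[:,0],P[:,1]-fit[0]-fit[1]*P[:,0],P[:,2]-83]
    return v[(v[:,0]>24)&(v[:,0]<67)&(np.hypot(v[:,1],v[:,2])<80)&(v[:,2]>-72)]
E
python3 - <<'E'
from h import *
p,d,C=load("w1"); F=fr(cloud("wrist",d,C)); fit,n=pipefit(F,-22); print(fit,n)
from collections import defaultdict
K=clampts(F,fit); a=np.arctan2(-K[:,1],K[:,2]); r=np.hypot(K[:,1],K[:,2])
for b in np.arange(-3.1,3.1,.1):
    m=(a>=b)&(a<b+.1)
    if m.sum()>3: print("%.2f n%d r %s"%(b+.05,m.sum(),np.round(np.percentile(r[m],[10,50,95]),0)))
print(np.round(F[262,272],1),np.round(F[245,268],1),np.round(F[275,278],1))
E
python3 - <<'E'
from h import *
p,d,C=load("w1"); crop(p,150,220,310,320,5,"w1c")
E
```

```text
[-2.27825135e+01 -1.61852198e-02  8.33836626e+01] 15273
-2.55 n5 r [60. 61. 61.]
-2.45 n20 r [53. 60. 64.]
-2.35 n36 r [51. 59. 65.]
-2.25 n74 r [49. 58. 65.]
-2.15 n149 r [50. 61. 68.]
-2.05 n234 r [47. 57. 67.]
-1.95 n62 r [43. 47. 51.]
-1.85 n108 r [42. 45. 48.]
-1.75 n25 r [39. 42. 44.]
-1.65 n13 r [38. 40. 42.]
-1.55 n31 r [40. 42. 42.]
-1.45 n38 r [38. 42. 42.]
-1.35 n37 r [39. 42. 43.]
-1.25 n48 r [38. 42. 43.]
-1.15 n40 r [38. 41. 43.]
-1.05 n33 r [38. 41. 43.]
-0.95 n70 r [38. 43. 61.]
-0.85 n35 r [38. 40. 60.]
-0.75 n29 r [38. 39. 42.]
-0.65 n28 r [38. 39. 42.]
-0.55 n30 r [38. 39. 42.]
-0.45 n36 r [38. 39. 43.]
-0.35 n45 r [38. 40. 43.]
-0.25 n54 r [38. 41. 43.]
-0.15 n64 r [38. 42. 43.]
-0.05 n73 r [38. 42. 43.]
0.05 n77 r [38. 42. 43.]
0.15 n85 r [39. 42. 43.]
0.25 n92 r [39. 42. 43.]
0.35 n101 r [38. 42. 43.]
0.45 n206 r [42. 46. 49.]
0.55 n96 r [39. 47. 49.]
0.65 n95 r [39. 46. 48.]
0.75 n80 r [41. 47. 48.]
0.85 n71 r [40. 47. 48.]
0.95 n79 r [41. 48. 49.]
1.05 n12 r [40. 43. 48.]
1.15 n9 r [39. 40. 41.]
1.25 n7 r [39. 40. 41.]
1.35 n5 r [39. 40. 41.]
[42.3 24.2 60.6] [28.8 18.2 46.3] [78.5 24.9 25.2]
```

View pics/w1c.png

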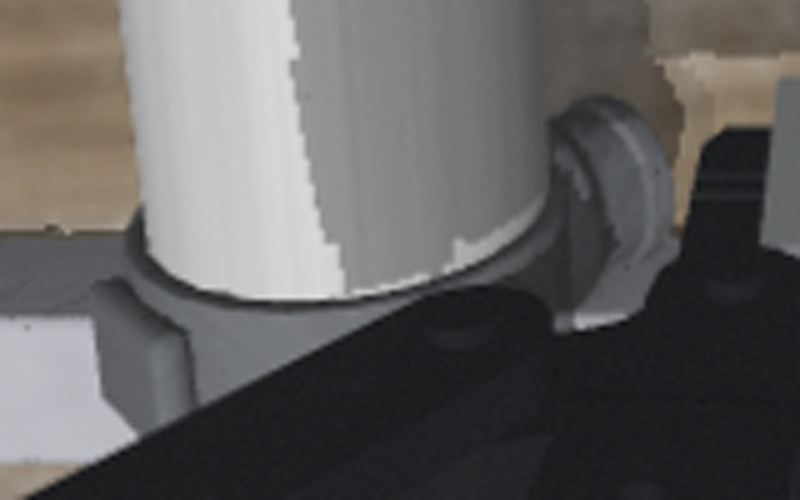

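The back boss is centred at 0.72 rad and the ears at about -0.85. The outlet is therefore at -2.42 rad and the pipe must roll 92 mm right, ending near y=-115 in the frame. I'll start with a gentle side push on the bare stretch, with the fingertips above axis height.

```bash
python3 - <<'E'
from h import *
ctrl.move_l(w(-45,50,123),RT,vel=150); st()
print(ctrl.move_l(w(-45,28,123),RT,vel=60,threshold=12)); st()
for y in (10,-10,-30,-45):
    print(ctrl.move_l(w(-45,y,123),RT,vel=35,threshold=20)); st()
C,p,d=snap("w2"); F=fr(cloud("wrist",d,C))
y=st(); print(pipefit(F,-45-49))
snap("s2",(260,170,520,350),3,"scene")
E
```

```text
t 4.22 F [-44.2  50.1 123.8] f [ 1.3 -0.5 -0.8] g 0.2
False
t 4.74 F [-44.9  27.6 123.2] f [0.6 1.  0.3] g 0.2
True
t 5.16 F [-44.8  17.1 125. ] f [-0.7  2.5  4.4] g 0.0
True
t 5.54 F [-44.7  13.  126.8] f [-0.9  1.3  4.7] g -0.1
True
t 6.01 F [-44.7   9.2 128.5] f [-0.7  2.6  5.6] g 0.1
True
t 6.53 F [-44.7   5.6 130.2] f [-1.1  2.5  5.7] g -0.3
t 6.58 F [-44.7   5.7 130.1] f [-1.2  2.4  5. ] g 0.2
(array([-3.29989957e+01, -1.56067702e-02,  8.31684698e+01]), 4807)
```

View pics/w2.png

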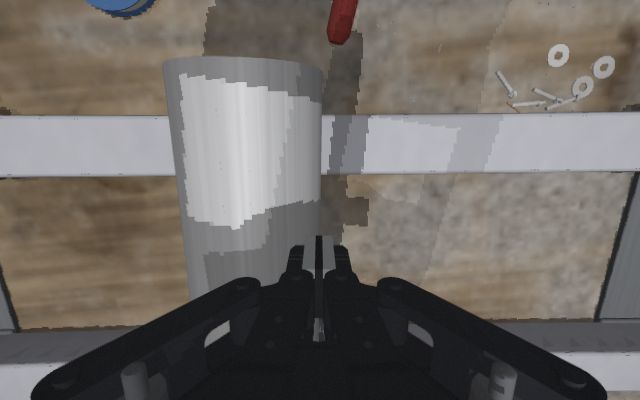

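View pics/s2.png

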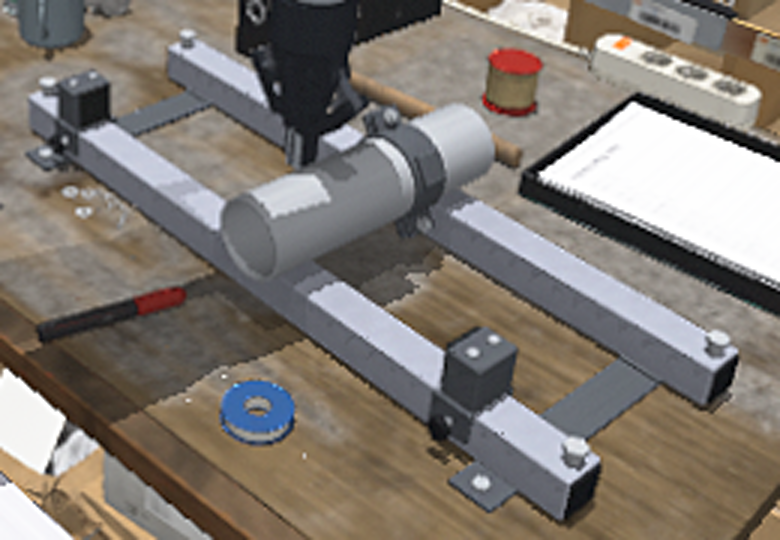

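The fingertip sticks to the pipe and rides up with it: the pipe rolled 10 mm and the tool rose 7 mm. I'll switch to pressing lightly on the top and rolling it in several strokes.

```bash
cat >> h.py <<'E'
def press(x,y,thr=7):
    """descend on pipe top at (x,y); returns z"""
    ctrl.move_l(w(x,y,121+25+8),RT,vel=120); 
    hit=ctrl.move_l(w(x,y,121+25-6),RT,vel=20,threshold=thr); s=st(); return hit,s["eef_pos"][2]
def stroke(x,y0,y1,z,vel=35,n=4,lo=6,hi=16):
    for y in np.linspace(y0,y1,n+1)[1:]:
        ctrl.move_l(w(x,y,z),RT,vel=vel,threshold=30); s=st(); f=s["force"][2]
        if f<lo: z-=.6
        elif f>hi: z-=-.6
    return z
def look(name,y0):
    C,p,d=snap(name); F=fr(cloud("wrist",d,C)); r=pipefit(F,y0); print("pipe",np.round(r[0],3),r[1]); return r[0][0]
E
python3 - <<'E'
from h import *
ctrl.move_l(w(-30,6,160),RT,vel=120)
yc=look("w3",-33)
hit,z=press(-30,yc+12)
if hit:
    stroke(-30,yc+12,yc-36,z)
    st(); look("w4",yc-24)
E
```

```text
pipe [-3.3478e+01 -1.4000e-02  8.3368e+01] 27357
t 8.00 F [-29.9 -21.  145.6] f [-0.5  1.1  4.5] g -0.1
t 8.50 F [-30.  -33.8 145.9] f [-1.8 -0.6  5.7] g 0.0
t 8.99 F [-30.1 -45.9 145.9] f [-4.5  0.4  9.8] g 0.1
t 9.48 F [-30.2 -58.  145.8] f [-3.   0.6  8.5] g 0.0
t 9.97 F [-30.4 -69.8 145.1] f [-3.  -0.3  6.5] g 0.2
t 9.97 F [-30.4 -69.8 145.1] f [-3.  -0.3  6.5] g 0.2
pipe [-5.8099e+01 -1.6000e-02  8.3345e+01] 28870
```

The top stroke works: the pipe rolled 24.6 mm and stayed square. Next are two more strokes, checking for roll-back after each lift.

```bash
python3 - <<'E'
from h import *
ctrl.move_l(w(-30,-70,160),RT,vel=100)
yc=look("w5",-58)
hit,z=press(-30,yc+12)
if hit:
    stroke(-30,yc+12,yc-36,z); yc=look("w6",yc-24)
    ctrl.move_l(w(-30,yc-12,165),RT,vel=100)
    ctrl.hold(.3);look("w7",yc); snap("s7",(260,170,520,350),3,"scene"); snap("t7",(230,125,490,275),3,"top")
E
```

```text
pipe [-5.7390e+01 -1.6000e-02  8.3371e+01] 25548
t 11.23 F [-29.8 -45.7 145.7] f [-1.   1.1  6.1] g -0.1
t 11.72 F [-29.9 -57.8 146. ] f [-2.7  0.7  5. ] g 0.0
t 12.22 F [-30.1 -69.8 145.9] f [-3.4 -0.1  9.3] g -0.2
t 12.71 F [-30.2 -81.8 145.8] f [-3.5 -0.7  7.4] g -0.1
t 13.20 F [-30.3 -93.5 145. ] f [-3.7  0.2  4.3] g -0.2
pipe [-8.1436e+01 -1.6000e-02  8.3369e+01] 29049
pipe [-8.0832e+01 -1.6000e-02  8.3407e+01] 24548
```

View pics/s7.png

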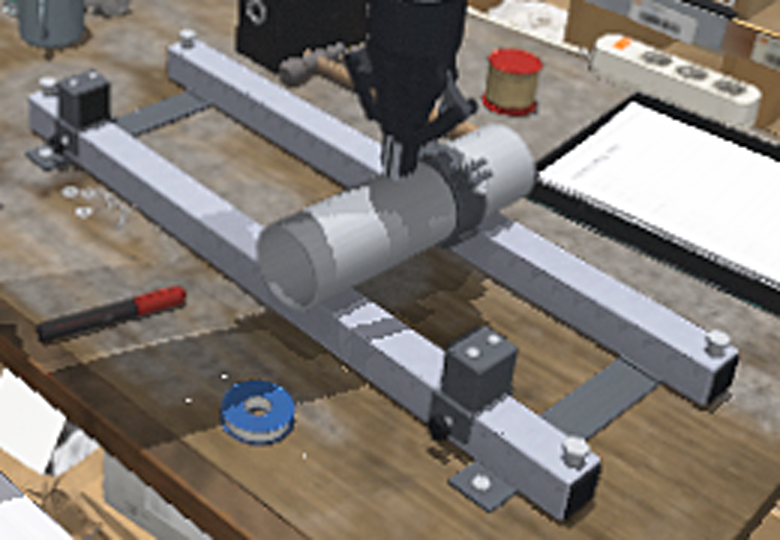

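View pics/w7.png

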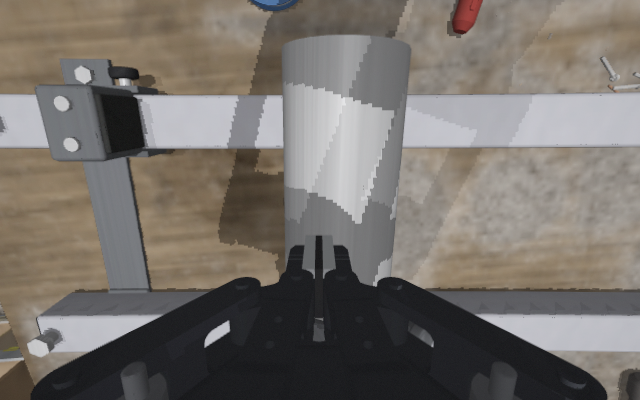

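The pipe holds where it is left. About 34 mm remain, which I'll do as one 24 mm stroke, then measure the outlet angle and trim.

```bash
python3 - <<'E'
from h import *
yc=-80.8+.5
hit,z=press(-42,yc+12)
if hit:
    stroke(-42,yc+12,yc-34,z); 
    ctrl.move_l(w(-42,yc-34,165),RT,vel=100)
    yc=look("w8",yc-23); ctrl.move_l(w(-60,yc+90,235),RT,vel=200)
    yc=look("w9",yc); snap("s9",(260,170,520,350),3,"scene"); 
    p,d,C=load("s9","scene"); 
    for nm,n in(("w9","wrist"),("s9","scene")):
        p,d,C=load(nm,n);F=fr(cloud(n,d,C));fit,_=pipefit(F,yc);print(fit);K=clampts(F,fit)
        a=np.arctan2(-K[:,1],K[:,2]); r=np.hypot(K[:,1],K[:,2])
        for b in np.arange(-2.5,2.5,.1):
            m=(a>=b)&(a<b+.1)
            if m.sum()>3: print("%.2f n%d %s"%(b+.05,m.sum(),np.round(np.percentile(r[m],[10,50,95]),0)),end='; ')
E
```

```text
t 14.95 F [-41.6 -68.6 145.6] f [-1.2  0.7  5.5] g -0.2
t 15.43 F [-41.8 -80.2 145.9] f [-0.7 -0.2  5.3] g -0.1
t 15.91 F [-41.9 -91.7 145.9] f [-3.2 -0.1  9. ] g 0.1
t 16.38 F [ -42.  -103.2  145.9] f [-2.8  0.4  9. ] g 0.1
t 16.86 F [ -42.2 -114.6  145.2] f [-3.2 -0.6  5.6] g 0.0
pipe [-1.03405e+02 -1.60000e-02  8.33710e+01] 21431
pipe [-1.03433e+02 -1.60000e-02  8.33650e+01] 14871
[-1.03432736e+02 -1.61813079e-02  8.33653886e+01]
-1.95 n30 [40. 48. 55.]; -1.85 n50 [40. 48. 56.]; -1.75 n20 [39. 44. 50.]; -1.65 n57 [41. 45. 49.]; -1.55 n25 [38. 42. 44.]; -1.45 n19 [38. 41. 42.]; -1.35 n15 [38. 41. 42.]; -1.25 n20 [38. 40. 42.]; -1.15 n16 [38. 39. 42.]; -0.25 n21 [42. 42. 43.]; -0.15 n54 [41. 42. 43.]; -0.05 n183 [42. 60. 70.]; 0.05 n27 [42. 43. 70.]; 0.45 n17 [38. 39. 42.]; 0.55 n26 [38. 41. 43.]; 0.65 n27 [39. 42. 42.]; 0.75 n37 [38. 42. 43.]; 0.85 n24 [39. 42. 42.]; 0.95 n41 [40. 42. 55.]; 1.05 n178 [42. 51. 59.]; 1.15 n275 [44. 51. 60.]; 1.25 n33 [40. 51. 59.]; 1.35 n83 [44. 52. 59.]; 1.45 n33 [43. 49. 58.]; [-1.01239619e+02 -1.35322959e-02  8.41830254e+01]
-0.45 n37 [46. 64. 70.]; -0.35 n22 [55. 63. 69.]; -0.25 n29 [46. 62. 69.]; -0.15 n27 [47. 59. 70.]; -0.05 n32 [47. 59. 71.]; 0.05 n55 [45. 59. 71.]; 0.15 n30 [42. 50. 55.]; 0.25 n27 [40. 45. 51.]; 0.35 n20 [41. 42. 45.]; 0.45 n22 [40. 43. 45.]; 0.55 n21 [40. 43. 45.]; 0.65 n20 [39. 43. 46.]; 0.75 n23 [40. 43. 45.]; 0.85 n21 [39. 43. 46.]; 0.95 n19 [40. 43. 47.]; 1.05 n33 [41. 46. 61.]; 1.15 n42 [42. 58. 63.]; 1.25 n19 [40. 59. 62.]; 1.35 n40 [42. 57. 62.]; 1.45 n18 [41. 59. 61.]; 1.55 n11 [40. 42. 61.]; 1.65 n8 [38. 42. 52.]; 1.75 n6 [39. 42. 43.]; 1.85 n7 [41. 43. 43.]; 1.95 n5 [38. 39. 43.]; 2.05 n5 [41. 42. 42.]; 2.15 n4 [38. 40. 42.];
```

View pics/w9.png

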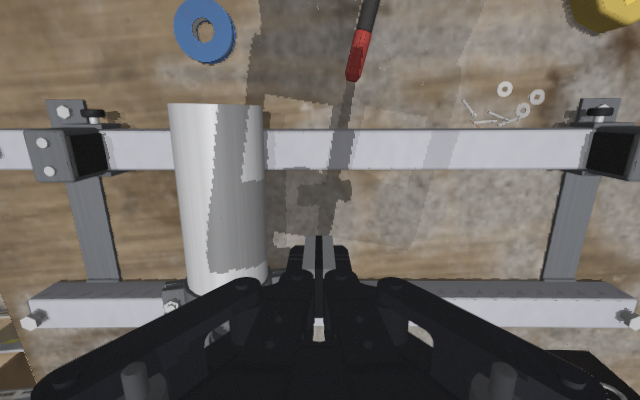

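View pics/s9.png

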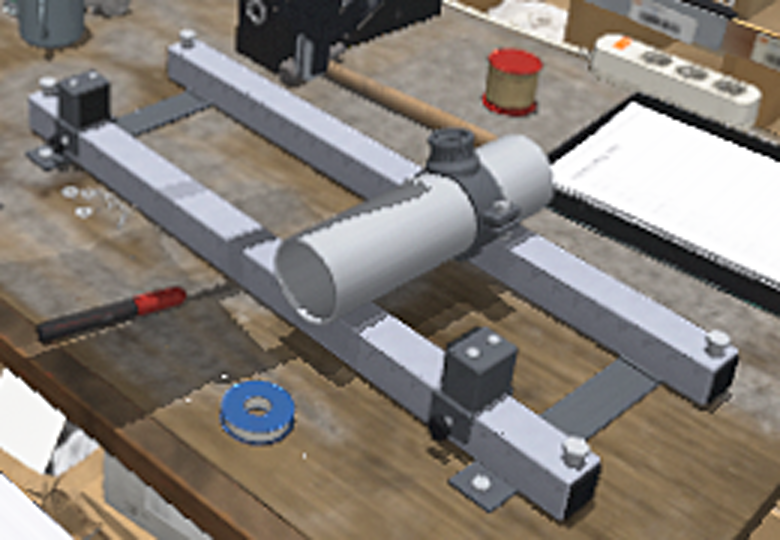

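Rolling arithmetic gives -0.30 rad, and the right ear centre at 1.27 minus π/2 also gives -0.30. The remaining trim is 11.4 mm of pipe, or 23 mm at the fingertip.

```bash
python3 - <<'E'
from h import *
yc=-103.4+.7
ctrl.move_l(w(-42,yc+6,165),RT,vel=200)
hit,z=press(-42,yc+6)
if hit:
    stroke(-42,yc+6,yc+6-23.5,z,n=3); ctrl.hold(.3)
    ctrl.move_l(w(-42,yc-17,165),RT,vel=60)
    yc=look("w10",yc-12); ctrl.move_l(w(-90,yc+150,220),RT,vel=250)
    yc=look("w11",yc); snap("s11",(260,170,520,350),3,"scene"); snap("t11",(230,125,490,275),3,"top")
    for nm,n in(("w11","wrist"),("s11","scene"),("t11","top")):
        p,d,C=load(nm,n);F=fr(cloud(n,d,C));fit,_=pipefit(F,yc);K=clampts(F,fit)
        a=np.arctan2(-K[:,1],K[:,2]); r=np.hypot(K[:,1],K[:,2])
        for l in (47,53,57,60): 
            e=K[(r>l)]; m=(np.abs(a[r>l])<.8);e=e[m]
            if len(e)>5: print(nm,fit,l,len(e),np.percentile(e[:,1],[2,98]), "top z",np.percentile(e[:,2],95))
        E=(r>50)&(a>.9); print("ear R",E.sum(),np.median(a[E]),np.percentile(a[E],[5,95]),"ear L",np.median(a[(r>50)&(a<-1)]))
        M=K[K[:,2]>58]; 
        if len(M)>20:
            A=np.c_[M[:,0],M[:,1],np.ones(len(M))]; print("mouth tilt y",np.linalg.lstsq(A,M[:,2],rcond=None)[0],len(M))
E
```

```text
t 19.57 F [-41.7 -96.8 146. ] f [-0.7  0.3  4.2] g -0.1
t 19.95 F [ -41.9 -104.9  146. ] f [ 0.4 -0.8  2.1] g 0.1
t 20.32 F [ -41.9 -112.9  145.9] f [-2.2 -0.1  6. ] g 0.0
t 20.70 F [ -42.  -120.6  145.9] f [-1.6 -0.1  5. ] g -0.1
pipe [-1.15278e+02 -1.50000e-02  8.33880e+01] 21218
pipe [-1.15589e+02 -1.60000e-02  8.32220e+01] 15522
ear R 325 1.4508291366235948 [1.31117456 1.66864865] ear L -1.3424468117120985
s11 [-1.13634211e+02 -1.77671731e-02  8.41137563e+01] 47 251 [-24.42451669  13.80096847] top z 69.25349219988118
s11 [-1.13634211e+02 -1.77671731e-02  8.41137563e+01] 53 182 [-22.60860063  12.64812546] top z 69.50401758072883
s11 [-1.13634211e+02 -1.77671731e-02  8.41137563e+01] 57 147 [-22.86756599  13.61448617] top z 69.60841725706261
s11 [-1.13634211e+02 -1.77671731e-02  8.41137563e+01] 60 125 [-22.90809583  13.70367336] top z 69.67203015229254
ear R 81 1.491891275303431 [1.33180451 1.7443021 ] ear L -1.3034398352660221
mouth tilt y [4.09825534e-03 2.93326656e-02 6.51215694e+01] 128
t11 [-1.14554170e+02 -8.49706879e-03  8.28774207e+01] 47 126 [-23.15135704  19.73221358] top z 69.86806683591533
t11 [-1.14554170e+02 -8.49706879e-03  8.28774207e+01] 53 87 [-22.99088469  15.39515746] top z 70.50109526135027
t11 [-1.14554170e+02 -8.49706879e-03  8.28774207e+01] 57 79 [-23.10759186  14.58010621] top z 70.62528555941158
t11 [-1.14554170e+02 -8.49706879e-03  8.28774207e+01] 60 75 [-23.16594544  14.64121034] top z 70.63147753543885
ear R 40 1.424792757198268 [1.28110122 1.64184535] ear L -1.3611883695556313
mouth tilt y [2.41249170e-02 1.08724026e-02 6.43209290e+01] 77
```

View pics/s11.png

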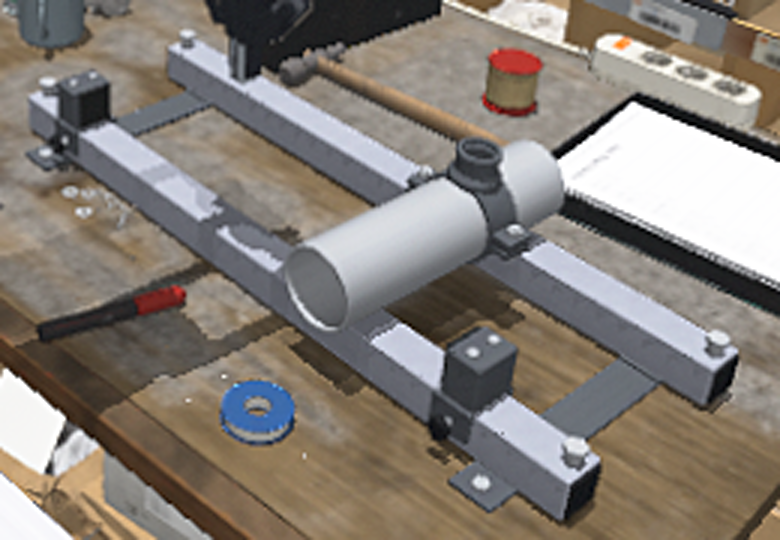

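View pics/w11.png

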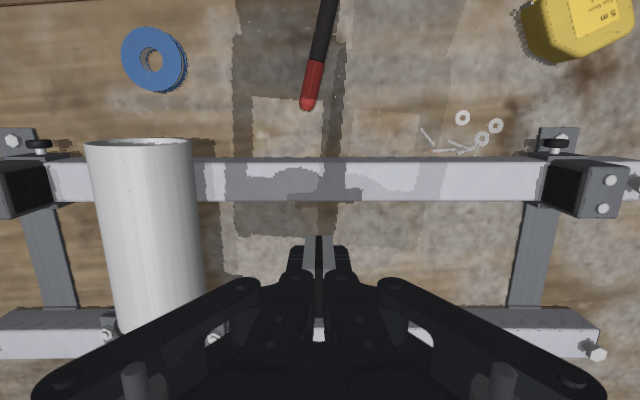

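View pics/t11.png

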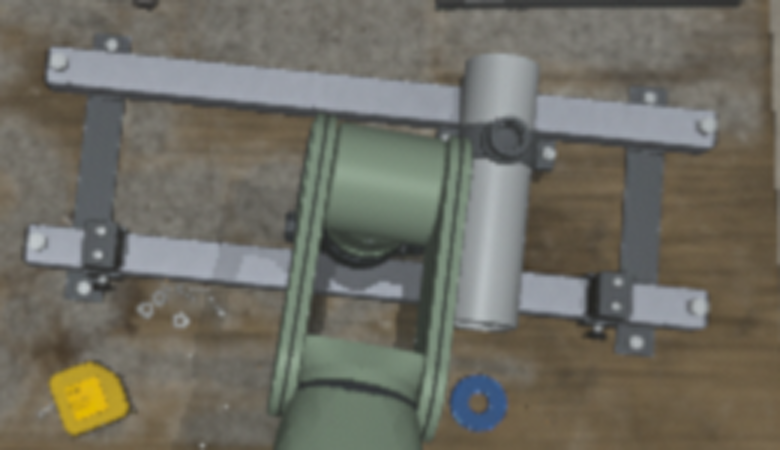

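The views agree that the outlet is upright within about 0.03–0.07 rad:

- **Rolling arithmetic:** +0.02.
- **Mouth-plane slope:** 0.01–0.03.
- **Mouth centre offset:** at most 0.07.

The pipe axis is at y≈-115.5 and lies still. I'll do the left stop first, with the gripper turned 90° and the fingertips 66 mm above the bench, feeling for the back plate.

```bash
cat >> h.py <<'E'
RL=np.array([[-sa,ca,0],[ca,sa,0],[0,0,-1.]])   # tool x=+Y, y=+X
RL=np.array([[-sa,ca,0],[ca,sa,0],[0,0,-1.]])
E
cat >> h.py <<'E'
RL=np.array([[-sa,ca,0],[ca,sa,0]]).T
RL=np.c_[np.r_[RL,[[0,0]]],[0,0,-1.]]
def stops(n,d,C=None,yp=-115):
    P=fr(cloud(n,d,C)).reshape(-1,3)
    S=P[(P[:,0]<-78)&(P[:,0]>-112)&(P[:,2]>84)&(P[:,2]<97)&(abs(P[:,1]-yp)>39)]
    for s in(1,-1):
        q=S[s*(S[:,1]-yp)>0]
        if len(q)>10: print(n,"stop",s,np.percentile(q[:,1],[3,50,97]),len(q))
E
python3 - <<'E'
from h import *
print(np.linalg.det(RL)); 
ctrl.move_ptp(w(-95,318,160),RL); st()
ctrl.move_l(w(-95,318,91),RL,vel=100); st()
print(ctrl.move_l(w(-95,294,91),RL,vel=20,threshold=4)); st()
E
```

```text
Traceback (most recent call last):
  File "h.py", line 68, in <module>
    RL=np.c_[np.r_[RL,[[0,0]]],[0,0,-1.]]
       ~~~~~^^^^^^^^^^^^^^^^^^^^^^^^^^^^^
ValueError: all the input array dimensions except for the concatenation axis must match exactly, but along dimension 0, the array at index 0 has size 4 and the array at index 1 has size 3
```

```bash
python3 - <<'E'
s=open("h.py").read().split("\n"); s=[l for l in s if not l.startswith("RL=")]
i=[k for k,l in enumerate(s) if l.startswith("def w(")][0]
s.insert(i,"RL=np.array([[-sa,ca,0],[ca,sa,0],[0,0,-1.]]).T")
open("h.py","w").write("\n".join(s))
E
python3 - <<'E'
from h import *
print(np.linalg.det(RL)); 
ctrl.move_ptp(w(-95,318,160),RL); st()
ctrl.move_l(w(-95,318,91),RL,vel=100); st()
print(ctrl.move_l(w(-95,294,91),RL,vel=20,threshold=4)); st()
E
```

```text
1.0
t 24.35 F [-94.7 317.6 160. ] f [-0.6  0.9  0.2] g -0.1
t 25.19 F [-94.5 318.3  91.5] f [-0.6 -0.2  0.6] g 0.5
True
t 26.10 F [-95.4 298.9  90.5] f [1.3 0.  1.4] g -0.3
```

Contact came at TCP y≈299, as predicted (back plate 288 plus 11). I'll push to about 14 mm short of the pipe, then look.

```bash
python3 - <<'E'
from h import *
for y in (200,100,-12):
    print(ctrl.move_l(w(-95,y,91),RL,vel=90,threshold=30)); st()
C=cam("top");p,d=optics.grab_frame("top");crop(p,230,125,490,275,3,"t12");stops("top",d)
p,d=optics.grab_frame("scene");crop(p,260,170,520,350,3,"s12");stops("scene",d)
E
```

```text
False
t 27.35 F [-95.2 199.6  91. ] f [ 0.1  1.3 -0.1] g -0.0
False
t 28.61 F [-94.9  99.7  91.1] f [ 0.7  0.4 -0.7] g -0.0
False
t 30.00 F [-95.2 -12.3  91. ] f [0.1 0.5 0.2] g -0.2
top stop -1 [-261.40684665 -243.10572626 -225.24097658] 141
scene stop 1 [-60.16250454 -39.84807723  -9.31111456] 169
scene stop -1 [-262.35139137 -245.28646847 -226.87489959] 188
```

View pics/t12.png

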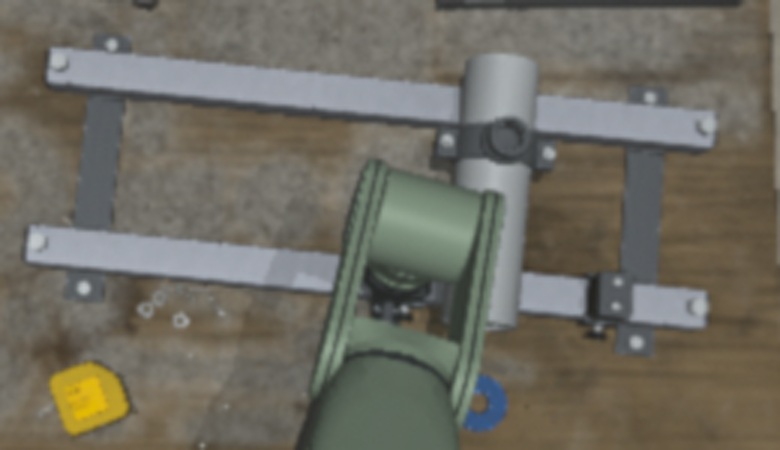

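View pics/s12.png

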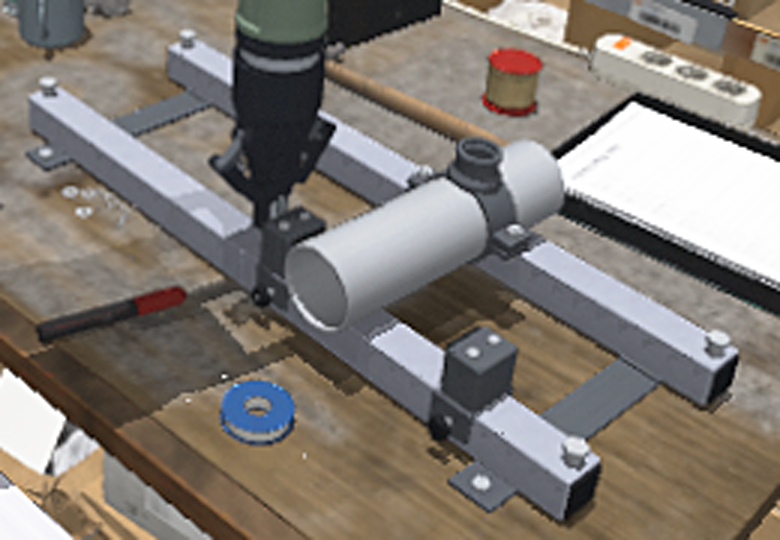

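The stop slides quietly and the pipe has not moved. I'll bring it to about 1 mm off the pipe, then go round to the right stop and measure the gap from above.

```bash
python3 - <<'E'
from h import *
print(ctrl.move_l(w(-95,-25.5,91),RL,vel=15,threshold=8)); st()
ctrl.move_l(w(-95,-5,91),RL,vel=60)
ctrl.move_l(w(-95,0,200),RL,vel=200)
ctrl.move_ptp(w(-95,-292,180),RL); st()
p,d=optics.grab_frame("top");crop(p,330,125,490,245,5,"t13");stops("top",d);F=fr(cloud("top",d));print(pipefit(F,-115))
p,d=optics.grab_frame("scene");stops("scene",d);F=fr(cloud("scene",d));print(pipefit(F,-115))
ctrl.move_l(w(-95,-292,91),RL,vel=150)
print(ctrl.move_l(w(-95,-268,91),RL,vel=20,threshold=4)); st()
E
```

```text
False
t 31.15 F [-95.4 -25.7  90.8] f [-2.2  3.6 -1.1] g -0.2
t 33.46 F [ -95.2 -290.8  179.2] f [ 0.3 -0.4  0.7] g -0.1
top stop 1 [-74.42662917 -56.47348911 -38.99363974] 136
top stop -1 [-261.21042549 -242.90439568 -225.34969044] 141
(array([-1.16042850e+02, -2.10583218e-02,  8.30387104e+01]), 1256)
scene stop 1 [ -63.7396721   -50.32833833 1284.19801547] 104
scene stop -1 [-262.60182497 -246.56474165 -226.76788377] 191
(array([-1.13747167e+02, -1.33301836e-02,  8.40455346e+01]), 1323)
True
t 35.23 F [ -95.3 -272.2   90.6] f [-0.2 -1.2  0.2] g -0.1
```

View pics/t13.png

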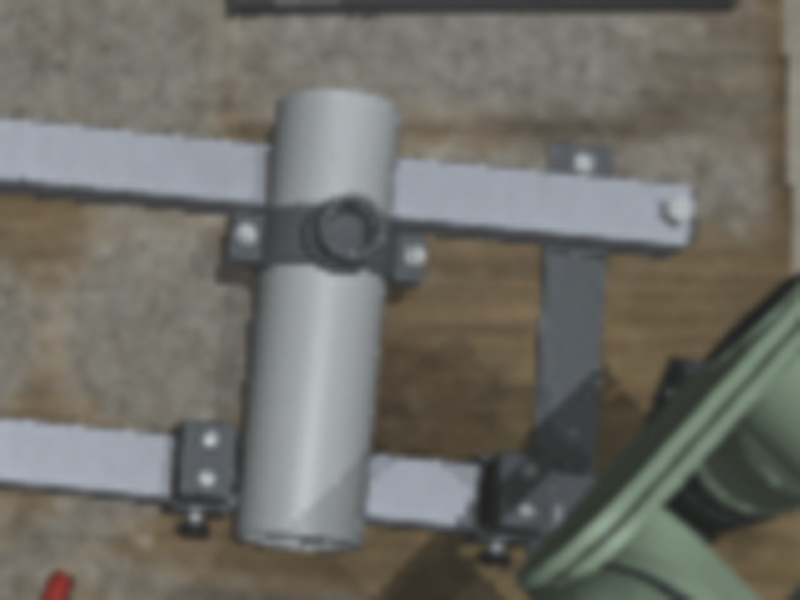

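The left face is at about -75.5 and touching would be -76, so it is essentially in contact. The outlet at (347,233) is upright once parallax is removed. Now the right stop.

```bash
python3 - <<'E'
from h import *
print(ctrl.move_l(w(-95,-212,91),RL,vel=60,threshold=25)); st()
print(ctrl.move_l(w(-95,-201,91),RL,vel=12,threshold=9)); st()
ctrl.move_l(w(-95,-222,91),RL,vel=40)
ctrl.move_l(w(-95,-222,200),RL,vel=150)
ctrl.move_ptp(w(-95,-330,220),RL); st()
p,d=optics.grab_frame("top");crop(p,330,125,490,245,5,"t14");stops("top",d);F=fr(cloud("top",d));print(pipefit(F,-115))
p,d=optics.grab_frame("scene");crop(p,260,170,520,350,3,"s14");stops("scene",d);F=fr(cloud("scene",d));fit=pipefit(F,-115)[0];print(fit)
K=clampts(F,fit);M=K[K[:,2]>58];print("mouth",np.percentile(M[:,1],[2,98]),np.linalg.lstsq(np.c_[M[:,:2],np.ones(len(M))],M[:,2],rcond=None)[0])
E
```

```text
False
t 36.38 F [ -95.  -211.5   91. ] f [ 0.2 -0.5  0.2] g -0.1
False
t 37.45 F [ -94.8 -201.    91.2] f [-1.3 -3.1  0.7] g -0.2
t 39.52 F [ -95.8 -330.4  218.5] f [-0.5  0.4 -1. ] g -0.1
top stop 1 [-74.81570965 -56.19275633 -38.30832914] 140
top stop -1 [-189.72110416 -172.14738244 -155.37657887] 133
(array([-1.15589396e+02, -1.10227082e-02,  8.29950371e+01]), 1288)
scene stop 1 [ -64.46593568  -51.02396023 1285.82095821] 115
scene stop -1 [-190.5843894  -175.81119235 -155.73567706] 162
[-1.13988749e+02 -1.43262421e-02  8.40509841e+01]
mouth [-24.15215724  12.07126121] [-4.93030542e-03  3.21076280e-02  6.53994709e+01]
```

View pics/t14.png

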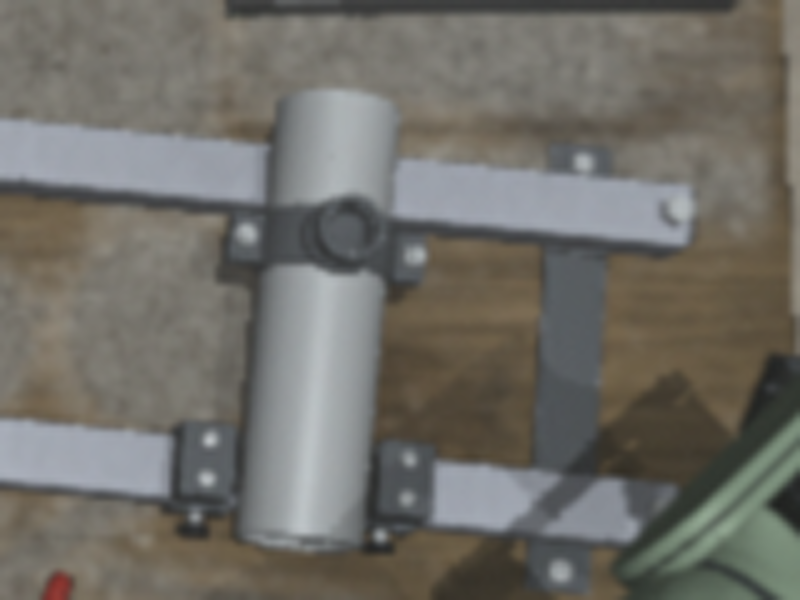

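View pics/s14.png

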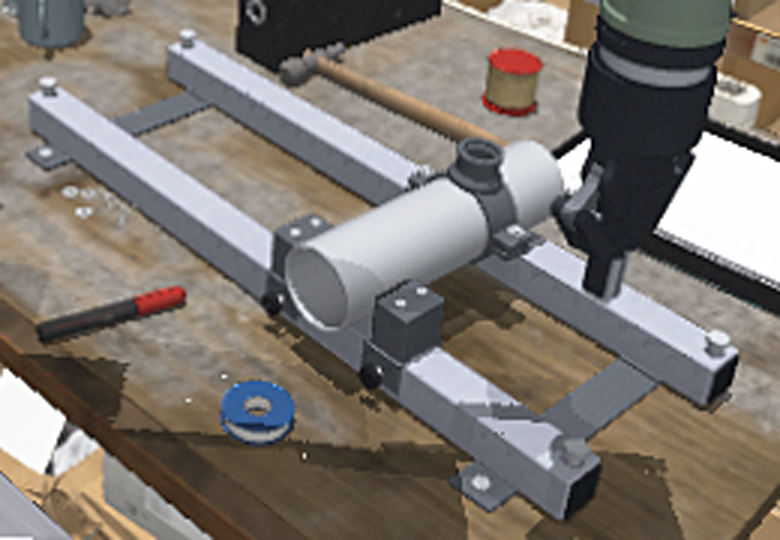

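Face spacing is 77–78 mm against the pipe's 76, so the total play is at most 2 mm. As a last check on outlet lean, I'll compare mouth-centre pixels and bolt-head heights.

```bash
python3 - <<'E'
from h import *
f=lambda x,y:(330+x/5-.4,125+y/5-.4)
g=lambda x,y:(260+x/3-.33,170+y/3-.33)
m=fr(at_z("top",*f(347,231),150)); m2=fr(at_z("scene",*g(480,153),150)); print("mouth top",m,"scene",m2,"axis y at x=45: -116.2")
# pipe edges in top, near bare rows: (258,300)-(383,320) at z~83
for e in [(256,330),(379,330)]: print(fr(at_z("top",*f(*e),83)))
def tri(a,b):
    c1,d1=ray("top",*a);c2,d2=ray("scene",*b);A=np.c_[d1,-d2];s=np.linalg.lstsq(A,c2-c1,rcond=None)[0];p,q=c1+d1*s[0],c2+d2*s[1];return fr((p+q)/2),np.linalg.norm(p-q)
print(tri(f(246,233),g(420,174)),tri(f(415,256),g(516,231)),tri(f(347,231),g(480,153)))
E
```

```text
mouth top [  38.85353975 -117.50809082  150.        ] scene [  41.76671299 -122.15269267  150.        ] axis y at x=45: -116.2
[-11.75378454 -78.54005798  83.        ]
[  -4.18214098 -152.80236652   83.        ]
(array([ 42.05660568, -64.26827068,  99.68218887]), np.float64(3.977731675236082)) (array([  41.35190174, -169.50609302,   96.42210988]), np.float64(2.0161298015765885)) (array([  41.14492262, -119.62896906,  148.46448819]), np.float64(5.122738292579158))
```

Bolt heads differ by 3 mm over 105 mm, a lean of about 0.03 rad. The mouth centre gives 0.02–0.09, so all values are inside 0.14. I'm handing it in.

```bash
python3 - <<'E'
from h import *
ctrl.finish_job(); st()
E
```

```text
the job is handed in; nothing more can be done
the job is handed in; nothing more can be done
```

I rolled the pipe about 93 mm to the right until its outlet pointed up, then slid both stops up against it and handed the job in at about 40 s. The hand-in gives no verdict, so the checks below are my own last measurements.

- **Rolling:** A first push from the side stuck to the pipe and rode up it, moving it only about 10 mm. I switched to light presses on top, with readings up to about 10 N, and did the rest in four strokes. The side push stopped on its 20 N limit several times, still below the 50 N allowed.
- **Outlet:** Its lean to the right measured 0.02 to 0.05 rad by most methods, and at most 0.09 rad by the worst scene-camera estimate. The limit is 0.14 rad. The scene camera reads about 2 mm different from the other two, which explains part of the spread.
- **Pipe:** It was about 0.016 rad off square, with its axis 83 mm above the bench. It stayed still between looks.
- **Stops:** Their faces are 77–78 mm apart for the 76 mm pipe, so the total play is about 2 mm, inside the 5 mm allowed per side.
- **Surroundings:** I never touched the clamp or outlet, and the arm stayed clear of the other objects. I did not measure those objects again at the end.

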